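# Press a filter box's access panel shut and lock its quarter-turn fastener

## Task

The hinged access panel on the grey dust-filter box is standing ajar on its spring. Set your fingertips in the slot of the orange fastener, press the panel down shut and, keeping it down, turn the fastener a quarter turn clockwise (seen from above) to its stop, so that the panel is locked and stays shut when you let go. Only press and turn: do not pinch or lift anything, and leave the cup on the box and the things around it where they are.

Things in the scene. Friction and masses are not known exactly. Their poses are not given: they have to be found in the camera images.
- filter_box: Grey sheet-metal filter box fixed to the bench, 240 (x) x 180 (y) x 91 (z) mm. Origin: centre of its underside; z up; its front, where the panel opens, faces its own -x. The rear 68 mm of its top is a fixed deck with a small cup on it; the rest is closed by the hinged aluminium panel. On the inside of the front wall is a keeper under which the fastener's tongue passes.
- panel (a joint): Angle of the aluminium access panel (163 mm from hinge to front edge, 176 mm wide, 6 mm thick) about a hinge along the box's y, 45 mm behind the box's centre and 85 mm above the bench. 0 = shut, level with the rear deck; positive = front edge raised. A spring stands it ajar at about 0.14; pressing at the fastener needs about 5 N to bring it to 0, and it gives a little farther (to -0.03) before the stop. Left unlocked it springs up again; locked it rests at about 0.01.
- fastener (a joint): Turn of the fastener in rad: 0 = open (slot left-right, along the box's y), 1.571 = locked, at its stop (slot front-back, along the box's x). It grows clockwise seen from above; starts between 0 and 0.3. It turns stiffly (about 0.06 N m) and stays where it is left. From about 0.65 its tongue meets the keeper: with the panel not pressed down (above about 0.04) it is blocked there and must not be forced; with the panel down it passes beneath and then holds the panel.
- slot_floor (a point): Centre of the floor of the fastener's finger slot, on the turning axis, 108 mm in front of the hinge (so 63 mm in front of the box's centre); 96 mm above the bench when the panel is at 0, about 15 mm higher when ajar. Axes: z along the turning axis (up, leaning with the panel), y along the slot. The fastener is a round drum of 92 mm diameter; the slot runs right across it, open above and at both ends, 34 mm wide and 17 mm deep between two orange half-moon jaws.
- egg_cup: Small white porcelain cup, 48 mm wide, 42 mm high, standing on the box's rear deck; origin at the centre of its underside. Leave it alone.
- grey_cup: Speckled grey-blue cup, 83 mm wide, 65 mm high, on the bench; origin at the centre of its underside. Leave it alone.
- wood_rib: Kidney-shaped wooden rib, 41 x 94 x 6 mm, lying on the bench; origin at the centre of its underside. Leave it alone.
- scissors: Turquoise-handled scissors, 61 x 131 x 9 mm, lying on the bench; origin at the centre of the underside. Leave them alone.
- pencil_red: Red pencil, 142 mm long, 8 mm thick, lying on the bench; origin at the centre of its underside. Leave it alone.
- test_tile_1: Cream clay tile, 60 x 42 x 8 mm, lying on the bench; origin at the centre of its underside. Leave it alone.

How it is judged (in metres and radians):
On the way, in this order (a step that is already met when the one before it is completed fails the run):
1. the panel is pressed shut (value of joint panel below 0.03 rad), for 0.1 s.
2. the fastener is turned to its stop with the panel shut (value of joint fastener above 1.35 rad and value of joint panel below 0.03 rad), for 0.1 s.
At the end, for the whole second after the job is handed in: The fastener is within about 13 degrees of its locked stop (over 1.35 rad) and at rest, and the panel, held only by it, stays shut (under 0.03 rad) (all of step 2 and not (velocity of joint panel above 0.05 rad/s) and not (velocity of joint panel below -0.05 rad/s) and velocity of joint fastener between -0.05 and 0.05 rad/s); the robot touches nothing.
It fails at once if the panel is lifted open instead of pressed (over 0.25 rad) (value of joint panel above 0.25 rad).
It fails at once if the fastener is forced round past its keeper (over 0.75 rad) with the panel not down (over 0.05 rad) (value of joint fastener above 0.75 rad and value of joint panel above 0.05 rad).
It fails at once if a thing standing or lying around is moved by more than 20 mm or lifted (distance of any of egg_cup, grey_cup, wood_rib, scissors, pencil_red, test_tile_1 from where it was at the start of the episode above 0.02 m).
It fails at once if the cup on the box is tipped over (angle between egg_cup's own z axis and vertical above 0.5 rad).
It also fails if it takes over 53 s, if anything falls off the work surface, if the arm or the gripper's body presses on something with over 40 N, if the wrist force passes 120 N, or if a joint passes its speed limit or range.

## Robot

A 6-joint arm with a two-finger parallel gripper is mounted at the origin on a cart in front of the work surface, level with it; the furniture and walls round the work are solid. World frame = base frame: x ahead of the robot, y to its left, z up, the work surface at z = 0. Lengths are in mm, angles in rad, forces in N, time in s.
With the tool pointing down it reaches from about 400 to 925 mm from the base axis. Payload 12.5 kg.
Tool frame: the origin (TCP) lies midway between the tips of the shut fingers; the grasp point (between the pads) lies 19 mm behind it; z points along the fingers, y is the direction in which the jaws open and shut (so a half turn about z gives the same grasp; the last joint's range is limited). The gripper opens to 95 mm and grips with 3 to 60 N. Pads are 20 mm wide; open, the fingers measure 119 mm over their backs; the gripper's body (75 mm by 180 mm) begins 59 mm behind the grasp point.
Start: joints at [1.136, 0.491, 1.559, -0, 1.092, -0.106], TCP at [201.801, 591.543, 214.661] pointing down, gripper open.
Joint ranges: [-3.1, 3.1], [-0.84, 2.19], [0.05, 2.79], [-1.13, 4.28], [0.06, 2.93], [-2.69, 2.69]. Speed limits (rad/s): [2.22, 2.22, 2.79, 3.14, 3.14, 3.14].

## Interface

Orientations are given as [roll, pitch, yaw] about the fixed x, y, z axes, in that order (R = Rz(yaw) Ry(pitch) Rx(roll)).
In Python, from cell import * gives the robot as it stands. The module is installed in compiled form; this text tells all that it offers.
- The arm moves only by the tool carry_out, never from a script. Its argument "moves" is a list of rows, each an object of numbers: "dx", "dy", "dz": the shift along the tool's x, y, z in m; "twist": the turn about the tool's z in degrees. A call has 1 to 5 rows; each row is the pose to reach, as a shift and turn from the pose commanded when the call began, along the tool's axes at that moment; what a row does not reach only later rows make up. A row lasts 1/10 s, in which the tool goes at most 50 mm and 8.59 degrees, less where a joint would pass 70% of its speed; a pose out of reach is approached as far as the arm can. A call with a gripper value outside its range is refused whole. "grip" is the finger opening in m, from 0 to 0.0951, set as the call begins (left out, the last holds). The fingers move at their own pace and stop on an object; the grip force is fixed at half the most. Time passes only in rows, so rows that repeat a pose let the fingers close. It gives the time, the measured TCP pose, the force and the opening at its end, in the units of the state.
- state(): the state, without advancing time (a new reading comes with each control period).
- read_camera(name): name is "scene" or "top"; returns (picture, depth): 384x512x3 uint8, red, green, blue; 384x512 float32, mm along the optical axis (not along the pixel's ray), 0 where there is no reading.
- camera_info(name): a dict with "mtx" (3x3 intrinsics, pixels), "R" (3x3) and "t" (3): a world point X has camera coordinates R X + t. Camera axes: x right, y down, z forward; pixel columns grow to the right and rows downward; lengths in mm; the calibration is good to about 2 mm. A picture is of the moment at which its call begins. camera_info takes no time and is no camera call.
- job_done(): hands the job in, once; it reports no verdict.
The state is a dict: "t": time; "joints": joint angles; "qvel": joint speeds; "tau": joint torques, N m; "eef_pos": TCP position; "tcp_rot": TCP orientation; "ft_force": force on the tool from outside, world axes, zero at the start; "moment": the same for the moment, N m; "opening": opening from 0.0 (shut) to 1.0 (fully open).
Only numpy, scipy, OpenCV 4.12 (cv2) and the standard library are available. Lean on these libraries where they do the work, as an engineer would, in place of code of your own. Each camera call takes 0.05 s, during which the arm holds its last target. There are 200 camera calls.

## Working session

There is one attempt and no reset: what is moved stays moved. The work goes in short steps, Python scripts to look and compute and a tool call to move; the robot and the scene stay as the last step left them, time stands still between calls to the robot, and variables do not carry over. Pictures are saved under pics/ and viewed, about 8 in all and at most 12, crops included, and the job is handed in when it is done.

Besides the shell and the picture viewer there is one more tool, called after "Call:" as name(argument=value, ...) on one line, values as JSON. carry_out: Moves the arm, as the interface text tells. Its arguments: {"type":"object","properties":{"moves":{"type":"array","items":{"type":"object","properties":{"dx":{"type":"number"},"dy":{"type":"number"},"dz":{"type":"number"},"twist":{"type":"number"}}}},"grip":{"type":"number"}},"required":["moves"]}

```bash
mkdir -p pics
python3 - <<'E'
from cell import *
import cv2,numpy as np
for n in ("scene","top"):
    p,d=read_camera(n); cv2.imwrite(f"pics/{n}0.png",p[:,:,::-1]); np.save(f"{n}0.npy",d)
    c=camera_info(n); print(n,c)
s=state();print({k:np.round(v,3) for k,v in s.items()})
E
cat > h.py <<'E'
import numpy as np
from cell import camera_info
def px2w(n,u,v,d=None,z=None):
    c=camera_info(n);R=np.array(c["R"]);t=np.array(c["t"]).ravel()
    r=R.T@np.linalg.solve(np.array(c["mtx"]),[u,v,1.]);o=-R.T@t
    return o+r*(d if z is None else (z-o[2])/r[2])
E
```

```text
scene {'mtx': array([[452.67728037,   0.        , 253.90515589],
       [  0.        , 452.67728037, 188.56474594],
       [  0.        ,   0.        ,   1.        ]]), 'R': array([[ 0.75265445, -0.65819144, -0.01718436],
       [-0.47102595, -0.52002389, -0.71253752],
       [ 0.46004982,  0.54438881, -0.70142354]]), 't': array([-436.42031654,  280.01994564, 1163.91391884])}
top {'mtx': array([[406.48857081,   0.        , 256.13351103],
       [  0.        , 406.48857081, 196.07830964],
       [  0.        ,   0.        ,   1.        ]]), 'R': array([[ 0.0258704 , -0.99965361,  0.00483574],
       [-0.9985039 , -0.02607315, -0.048064  ],
       [ 0.04817343, -0.00358507, -0.99883255]]), 't': array([-108.61091967,  523.0724279 , 1121.44263785])}
{'t': np.float64(0.1), 'joints': array([ 1.136,  0.491,  1.559, -0.   ,  1.092, -0.106]), 'qvel': array([ 0.   , -0.004,  0.   ,  0.001, -0.001,  0.   ]), 'tau': array([ 4.0000e-03, -6.1363e+01, -2.5860e+01,  6.9000e-02,  4.7000e-02,
       -0.0000e+00]), 'eef_pos': array([201.718, 591.342, 214.128]), 'tcp_rot': array([-3.141, -0.   ,  2.813]), 'ft_force': array([-0.123,  0.258, -0.307]), 'moment': array([-0.085,  0.042,  0.004]), 'opening': np.float64(1.002)}
```

View pics/scene0.png

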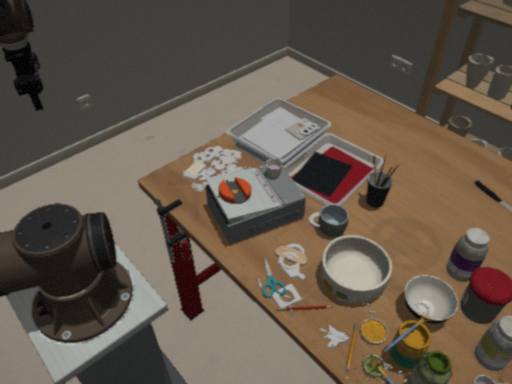

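View pics/top0.png

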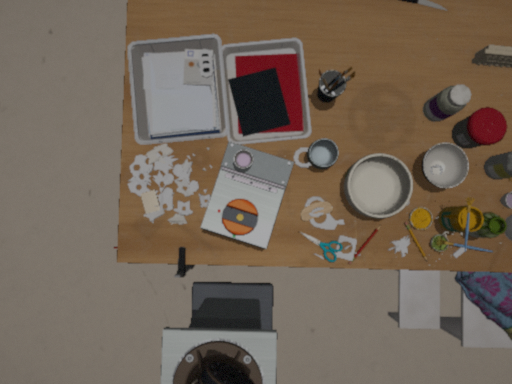

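The scene view shows the box with the orange fastener at about (235,190). In the top view the fastener is at (239,217) and the egg cup at (243,159), and the box is slightly rotated. I'll enlarge the top view.

Run:
```python
from h import *
import cv2
p=cv2.imread("pics/top0.png");d=np.load("top0.npy")
cv2.imwrite("pics/crop.png",cv2.resize(p[140:255,190:305],None,fx=5.2,fy=5.2,interpolation=cv2.INTER_CUBIC))
hsv=cv2.cvtColor(p,cv2.COLOR_BGR2HSV)
m=cv2.inRange(hsv,(3,170,120),(16,255,255));m[:190]=0;m[250:]=0;m[:,:200]=0;m[:,280:]=0
v,u=np.nonzero(m)
P=np.array([px2w("top",a,b,d[b,a]) for a,b in zip(u,v)])
print(len(P),P.mean(0),P.min(0),P.max(0)); 
(c,sz,a)=cv2.minAreaRect(np.float32(P[:,:2]));print(c,sz,a,cv2.minEnclosingCircle(np.float32(P[:,:2])))
# rear deck + panel points
for uv in [(229,148),(290,157),(225,160),(282,176),(205,220),(268,240),(243,159),(239,217)]:
    print(uv,np.round(px2w("top",*uv,d[uv[1],uv[0]])))
```

```text
305 [477.53026691 -56.96663714 129.80293248] [426.80831593 -95.34136547 118.03739019] [ 509.88407305  -13.36275632 1145.79957934]
(468.4280700683594, -54.12265396118164) (74.28231048583984, 86.66024780273438) 74.29149627685547 ((468.3738708496094, -54.3206672668457), 43.3350944519043)
(229, 148) [646. -21.  92.]
(290, 157) [ 640. -188.    1.]
(225, 160) [614. -11.  92.]
(282, 176) [ 576. -161.   91.]
(205, 220) [457.  34. 108.]
(268, 240) [ 410. -128.  113.]
(243, 159) [615. -59. 111.]
(239, 217) [467. -52. 112.]
```

View pics/crop.png

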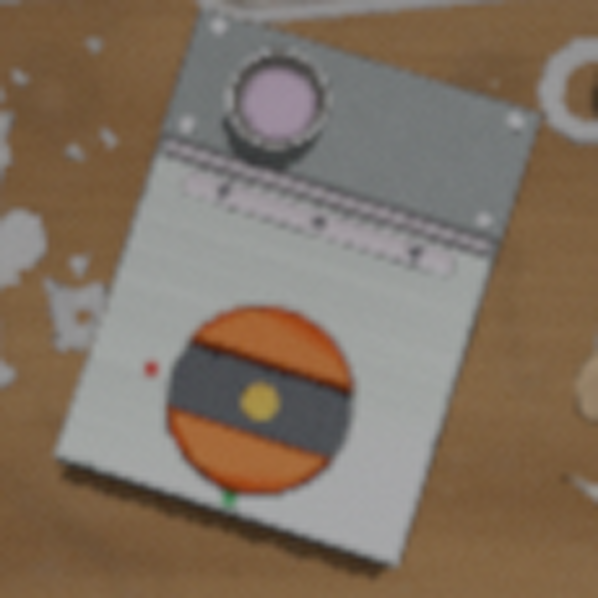

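The crop shows the slot running left-right at about 17° in the image, with its centre cap at crop (260,402), which is top (240,217.3). It is nearly parallel to the hinge line, so the fastener is close to 0. I'll work out the world angles and the approach.

Run:
```python
from h import *
f=lambda x,y,z:px2w("top",190+x/5.2-.4,140+y/5.2-.4,z=z)
ang=lambda a,b:np.degrees(np.arctan2(*(lambda e:(e[0],e[1]))(a-b)))
print("centre",f(260,402,111))
print("slot dirs (deg of x per y)",ang(f(192,345,128),f(350,390,128)),ang(f(170,408,128),f(325,458,128)))
print("hinge",ang(f(165,150,91),f(490,245,91)),"front",ang(f(60,460,110),f(395,567,110)))
L=f(60,460,113);L2=f(165,150,91);e=L2-L;print("side",np.degrees(np.arctan2(e[1],e[0])))
L=f(395,567,113);L2=f(490,245,91);e=L2-L;print("side",np.degrees(np.arctan2(e[1],e[0])))
from cell import state
s=state();w=s["tcp_rot"][2];print("tool y dir",np.degrees(np.arctan2(np.sin(w),-np.cos(w))))
R=np.array([[np.cos(w),np.sin(w)],[np.sin(w),-np.cos(w)]])
print("shift tool xy",R.T@(f(260,402,111)[:2]-s["eef_pos"][:2]))
```

```text
centre [466.89702835 -53.9873269  111.        ]
slot dirs (deg of x per y) 14.398869909043187 16.358599031248616
hinge 14.837967732444564 front 16.171682465955648
side -16.04359998976086
side -15.4750059864298
tool y dir 18.839554312267847
shift tool xy [-459.36163257 -525.12531458]
```

Call:
carry_out(moves=[{"dx": -0.03,"dy": -0.034},{"dx": -0.06,"dy": -0.068},{"dx": -0.09,"dy": -0.103},{"dx": -0.12,"dy": -0.137},{"dx": -0.15,"dy": -0.171}], grip=0.06)

```text
schema error: expected keys dx, dy, dz, twist
```

Call:
carry_out(moves=[{"dx": -0.03,"dy": -0.034},{"dx": -0.06,"dy": -0.068},{"dx": -0.09,"dy": -0.103},{"dx": -0.12,"dy": -0.137},{"dx": -0.15,"dy": -0.171}])

```text
schema error: expected keys dx, dy, dz, twist
```

Call:
carry_out(moves=[{"dx": -0.03,"dy": -0.034},{"dx": -0.06,"dy": -0.068},{"dx": -0.09,"dy": -0.103},{"dx": -0.12,"dy": -0.137},{"dx": -0.15,"dy": -0.171}])

```text
schema error: expected keys dx, dy, dz, twist
```

Call:
carry_out(moves=[{"dx": -0.03,"dy": -0.034,"dz": 0,"twist": 0},{"dx": -0.06,"dy": -0.068,"dz": 0,"twist": 0},{"dx": -0.09,"dy": -0.103,"dz": 0,"twist": 0},{"dx": -0.12,"dy": -0.137,"dz": 0,"twist": 0},{"dx": -0.15,"dy": -0.171,"dz": 0,"twist": 0}], grip=0.06)

```text
t: 0.6
eef_pos: [288.7, 379.5, 214.5]
tcp_rot: [-3.141, -0.0, 2.813]
ft_force: [-0.2, -0.4, -0.1]
opening: 0.658
```

Call:
carry_out(moves=[{"dx": -0.03,"dy": -0.034,"dz": 0,"twist": 0},{"dx": -0.06,"dy": -0.068,"dz": 0,"twist": 0},{"dx": -0.09,"dy": -0.103,"dz": 0,"twist": 0},{"dx": -0.12,"dy": -0.137,"dz": 0,"twist": 0},{"dx": -0.15,"dy": -0.171,"dz": 0,"twist": 0}])

```text
t: 1.1
eef_pos: [375.5, 169.2, 214.7]
tcp_rot: [3.141, 0.0, 2.813]
ft_force: [0.6, 1.4, 0.6]
opening: 0.629
```

Call:
carry_out(moves=[{"dx": -0.03,"dy": -0.034,"dz": 0,"twist": 0},{"dx": -0.06,"dy": -0.068,"dz": 0,"twist": 0},{"dx": -0.09,"dy": -0.103,"dz": 0,"twist": 0},{"dx": -0.12,"dy": -0.137,"dz": 0,"twist": 0},{"dx": -0.15,"dy": -0.171,"dz": 0,"twist": 0}])

```text
t: 1.6
eef_pos: [462.3, -41.3, 214.6]
tcp_rot: [3.141, -0.0, 2.812]
ft_force: [1.1, 0.3, 0.4]
opening: 0.628
```

Call:
carry_out(moves=[{"dx": -0.009,"dy": -0.012,"dz": 0.02,"twist": -3.4},{"dx": -0.009,"dy": -0.012,"dz": 0.04,"twist": -3.4},{"dx": -0.009,"dy": -0.012,"dz": 0.055,"twist": -3.4},{"dx": -0.009,"dy": -0.012,"dz": 0.065,"twist": -3.4},{"dx": -0.009,"dy": -0.012,"dz": 0.065,"twist": -3.4}])

```text
t: 2.1
eef_pos: [466.2, -53.4, 148.6]
tcp_rot: [3.142, -0.002, 2.872]
ft_force: [0.0, 0.3, -0.5]
opening: 0.634
```

Run:
```python
from cell import *
import cv2,numpy as np
s=state();print(np.round(s["eef_pos"],1),np.round(s["tcp_rot"],3),np.round(s["ft_force"],1))
p,d=read_camera("scene");q,d2=read_camera("top")
f=lambda a,k:cv2.resize(a[:,:,::-1],None,fx=k,fy=k,interpolation=cv2.INTER_CUBIC)
a=f(p[130:240,180:320],5);b=f(q[170:250,190:290],5)
cv2.imwrite("pics/s1.png",a);
```

```text
[466.2 -53.4 148.6] [ 3.142e+00 -2.000e-03  2.872e+00] [ 0.   0.3 -0.5]
```

View pics/s1.png

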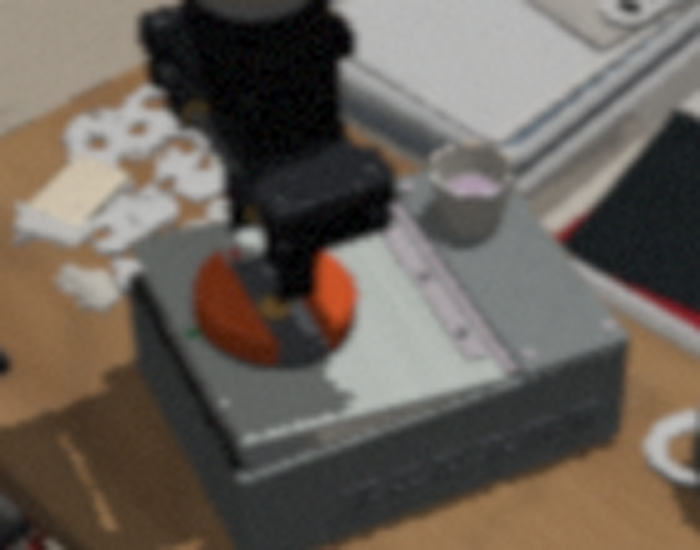

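The crop shows both fingertips right over the slot and aligned with it (crop about (245,240) and (295,290)), clear of the jaws and the egg cup. I'll go down into the slot.

Call:
carry_out(moves=[{"dx": 0,"dy": 0,"dz": 0.01,"twist": 0},{"dx": 0,"dy": 0,"dz": 0.018,"twist": 0},{"dx": 0,"dy": 0,"dz": 0.025,"twist": 0},{"dx": 0,"dy": 0,"dz": 0.03,"twist": 0},{"dx": 0,"dy": 0,"dz": 0.034,"twist": 0}])

```text
t: 2.7
eef_pos: [466.6, -53.5, 115.0]
tcp_rot: [3.142, -0.001, 2.872]
ft_force: [-0.7, -0.5, -0.2]
opening: 0.628
```

Call:
carry_out(moves=[{"dx": 0,"dy": 0,"dz": 0.003,"twist": 0},{"dx": 0,"dy": 0,"dz": 0.006,"twist": 0},{"dx": 0,"dy": 0,"dz": 0.009,"twist": 0},{"dx": 0,"dy": 0,"dz": 0.011,"twist": 0},{"dx": 0,"dy": 0,"dz": 0.011,"twist": 0}])

```text
t: 3.2
eef_pos: [466.5, -53.5, 104.5]
tcp_rot: [3.142, -0.0, 2.872]
ft_force: [-0.7, 0.3, 2.1]
opening: 0.631
```

Call:
carry_out(moves=[{"dx": 0,"dy": 0,"dz": 0.003,"twist": 0},{"dx": 0,"dy": 0,"dz": 0.006,"twist": 0},{"dx": 0,"dy": 0,"dz": 0.008,"twist": 0},{"dx": 0,"dy": 0,"dz": 0.01,"twist": 0},{"dx": 0,"dy": 0,"dz": 0.01,"twist": 0}])

```text
t: 3.7
eef_pos: [466.1, -53.4, 94.3]
tcp_rot: [3.142, -0.001, 2.872]
ft_force: [-4.5, 0.9, 6.2]
opening: 0.63
```

The panel is down: the tip is at z 94 against a floor of 96 when shut, with 6 N of push. Next I turn clockwise, which is positive twist.

Call:
carry_out(moves=[{"dx": 0,"dy": 0,"dz": 0,"twist": 4},{"dx": 0,"dy": 0,"dz": 0,"twist": 8},{"dx": 0,"dy": 0,"dz": 0,"twist": 12},{"dx": 0,"dy": 0,"dz": 0,"twist": 16},{"dx": 0,"dy": 0,"dz": 0,"twist": 20}])

```text
t: 4.2
eef_pos: [466.6, -53.6, 94.7]
tcp_rot: [-3.141, -0.0, 2.52]
ft_force: [-4.0, 0.3, 8.0]
opening: 0.631
```

Run:
```python
from cell import *
import cv2,numpy as np
s=state();print({k:np.round(s[k],3) for k in("joints","eef_pos","tcp_rot","ft_force","moment")})
p,d=read_camera("scene")
cv2.imwrite("pics/s2.png",cv2.resize(p[130:240,180:320,::-1],None,fx=5,fy=5,interpolation=cv2.INTER_CUBIC))
```

```text
{'joints': array([-0.255,  0.454,  2.057, -0.   ,  0.63 , -1.205]), 'eef_pos': array([466.586, -53.629,  94.659]), 'tcp_rot': array([-3.141, -0.   ,  2.52 ]), 'ft_force': array([-4.044,  0.304,  8.009]), 'moment': array([0.029, 0.677, 0.078])}
```

View pics/s2.png

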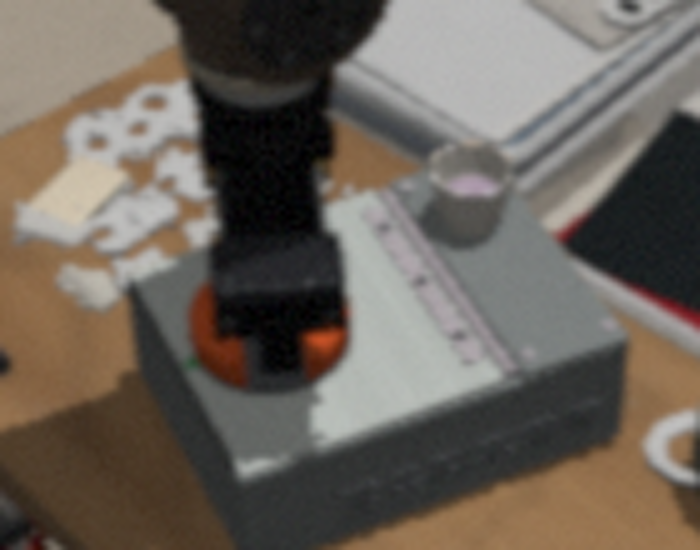

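The panel is flat on the box and the slot has begun turning with the fingers; its near mouth is now at crop (272,370). I'll go on turning.

Call:
carry_out(moves=[{"dx": 0,"dy": 0,"dz": 0.0005,"twist": 5},{"dx": 0,"dy": 0,"dz": 0.0005,"twist": 10},{"dx": 0,"dy": 0,"dz": 0.0005,"twist": 15},{"dx": 0,"dy": 0,"dz": 0.0005,"twist": 20},{"dx": 0,"dy": 0,"dz": 0.0005,"twist": 25}])

```text
t: 4.75
eef_pos: [466.0, -53.5, 94.1]
tcp_rot: [-3.141, -0.001, 2.083]
ft_force: [-8.3, 0.7, 9.0]
opening: 0.625
```

Call:
carry_out(moves=[{"dx": 0,"dy": 0,"dz": 0,"twist": 5},{"dx": 0,"dy": 0,"dz": 0,"twist": 10},{"dx": 0,"dy": 0,"dz": 0,"twist": 15},{"dx": 0,"dy": 0,"dz": 0,"twist": 20},{"dx": 0,"dy": 0,"dz": 0,"twist": 25}])

```text
t: 5.25
eef_pos: [465.8, -53.2, 94.1]
tcp_rot: [-3.14, -0.001, 1.647]
ft_force: [-7.0, 2.2, 9.4]
opening: 0.63
```

Run:
```python
from cell import *
import numpy as np
s=state();print({k:np.round(s[k],3) for k in("joints","eef_pos","tcp_rot","ft_force","moment")})
```

```text
{'joints': array([-0.255,  0.455,  2.058,  0.   ,  0.63 , -0.331]), 'eef_pos': array([465.823, -53.243,  94.135]), 'tcp_rot': array([-3.140e+00, -1.000e-03,  1.647e+00]), 'ft_force': array([-7.041,  2.246,  9.444]), 'moment': array([0.305, 1.113, 0.088])}
```

Call:
carry_out(moves=[{"dx": 0,"dy": 0,"dz": 0,"twist": 5},{"dx": 0,"dy": 0,"dz": 0,"twist": 10},{"dx": 0,"dy": 0,"dz": 0,"twist": 15},{"dx": 0,"dy": 0,"dz": 0,"twist": 20},{"dx": 0,"dy": 0,"dz": 0,"twist": 24}])

```text
t: 5.75
eef_pos: [466.2, -53.2, 94.2]
tcp_rot: [-3.141, -0.0, 1.228]
ft_force: [-5.3, 3.5, 9.1]
opening: 0.634
```

Run:
```python
from cell import *
import numpy as np,cv2
s=state();print({k:np.round(s[k],3) for k in("joints","eef_pos","tcp_rot","ft_force","moment")})
p,d=read_camera("scene")
cv2.imwrite("pics/s3.png",cv2.resize(p[130:240,180:320,::-1],None,fx=5,fy=5,interpolation=cv2.INTER_CUBIC))
```

```text
{'joints': array([-0.255,  0.455,  2.058,  0.   ,  0.63 ,  0.088]), 'eef_pos': array([466.23 , -53.217,  94.186]), 'tcp_rot': array([-3.141, -0.   ,  1.228]), 'ft_force': array([-5.263,  3.466,  9.085]), 'moment': array([0.386, 0.73 , 0.077])}
```

View pics/s3.png

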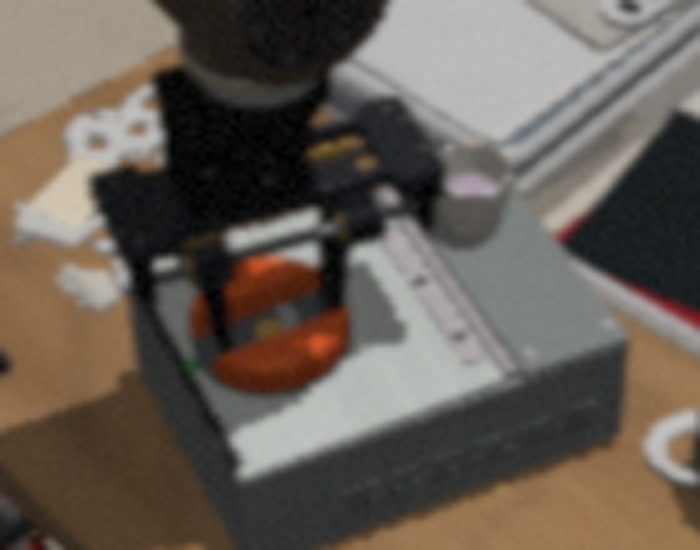

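The slot is now nearly front-back, with its front mouth at crop (205,355) near the green mark and the fingers still in it. There is no stop moment yet (0.077 N m), so I'll take the last few degrees.

Call:
carry_out(moves=[{"dx": 0,"dy": 0,"dz": 0,"twist": 2},{"dx": 0,"dy": 0,"dz": 0,"twist": 4},{"dx": 0,"dy": 0,"dz": 0,"twist": 5},{"dx": 0,"dy": 0,"dz": 0,"twist": 5}])

```text
t: 6.2
eef_pos: [467.0, -52.7, 94.4]
tcp_rot: [3.141, -0.001, 1.144]
ft_force: [-1.2, 10.0, 8.7]
opening: 0.633
```

Run:
```python
from cell import *
import numpy as np
s=state();print({k:np.round(s[k],3) for k in("eef_pos","tcp_rot","ft_force","moment")})
```

```text
{'eef_pos': array([467.022, -52.722,  94.352]), 'tcp_rot': array([ 3.141e+00, -1.000e-03,  1.144e+00]), 'ft_force': array([-1.228, 10.025,  8.716]), 'moment': array([1.604, 0.105, 0.294])}
```

The moment rose to 0.29 N m, so the fastener is at its stop. I'll back off within the play and lift straight out.

Call:
carry_out(moves=[{"dx": 0,"dy": 0,"dz": 0,"twist": -3},{"dx": 0,"dy": 0,"dz": 0,"twist": -6},{"dx": 0,"dy": 0,"dz": 0,"twist": -8},{"dx": 0,"dy": 0,"dz": -0.002,"twist": -8},{"dx": 0,"dy": 0,"dz": -0.006,"twist": -8}])

```text
t: 6.7
eef_pos: [467.2, -53.7, 100.1]
tcp_rot: [3.141, -0.0, 1.284]
ft_force: [0.6, 0.7, 0.1]
opening: 0.629
```

Call:
carry_out(moves=[{"dx": 0,"dy": 0,"dz": -0.01,"twist": 0},{"dx": 0,"dy": 0,"dz": -0.03,"twist": 0},{"dx": 0,"dy": 0,"dz": -0.06,"twist": 0},{"dx": 0,"dy": 0,"dz": -0.1,"twist": 0},{"dx": 0,"dy": 0,"dz": -0.14,"twist": 0}])

```text
t: 7.2
eef_pos: [466.3, -53.5, 242.0]
tcp_rot: [-3.141, -0.0, 1.284]
ft_force: [0.1, 1.2, 0.2]
opening: 0.634
```

Call:
carry_out(moves=[{"dx": 0,"dy": 0,"dz": -0.03,"twist": 0},{"dx": 0,"dy": 0,"dz": -0.05,"twist": 0},{"dx": 0,"dy": 0,"dz": -0.05,"twist": 0}])

```text
t: 7.5
eef_pos: [467.3, -53.7, 293.0]
tcp_rot: [3.137, -0.0, 1.284]
ft_force: [-0.5, 0.7, -0.2]
opening: 0.631
```

Run:
```python
from cell import *
import numpy as np,cv2
s=state();print({k:np.round(s[k],3) for k in("eef_pos","tcp_rot","ft_force","moment")})
p,d=read_camera("scene")
cv2.imwrite("pics/s4.png",cv2.resize(p[130:240,180:320,::-1],None,fx=5,fy=5,interpolation=cv2.INTER_CUBIC))
```

```text
{'eef_pos': array([467.332, -53.683, 292.979]), 'tcp_rot': array([ 3.137, -0.   ,  1.284]), 'ft_force': array([-0.524,  0.675, -0.156]), 'moment': array([-0.102,  0.151, -0.045])}
```

View pics/s4.png

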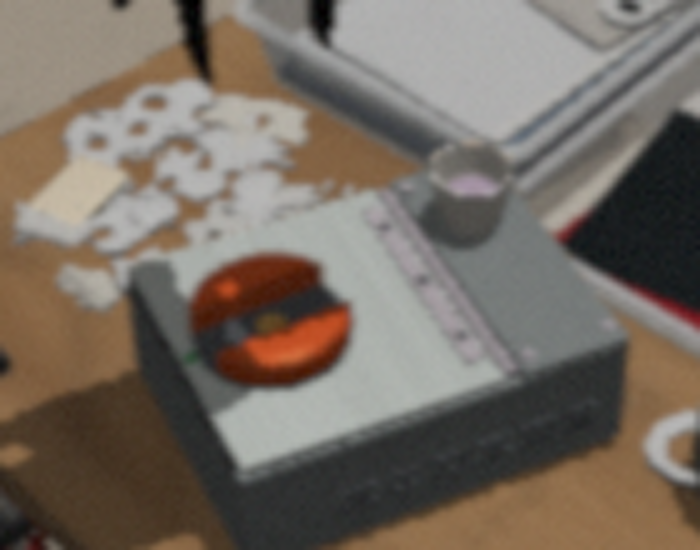

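With the hand clear, the panel is still flush. The slot, from crop (205,340) to (335,298), runs parallel to the box side and ends at the green mark, and the egg cup hasn't moved. I'm handing in.

```bash
python3 -c "
from cell import *
job_done()"
```

```text
the job is handed in; nothing more can be done
```

The panel is pressed shut and the fastener is turned clockwise to its stop, so the box is locked. I handed the job in at about 7.6 s; `job_done()` gave no verdict.

- **Pressing:** I set the fingertips, opened to 60 mm, in the slot and pressed until they were at z ≈ 94 mm, just below the 96 mm shut level. The push was 6–9 N.
- **Turning:** I turned the tool about 99° in all, roughly 10° of which was play in the slot. At the end the turning moment jumped from 0.08 to 0.29 N m, which I took as the stop.
- **Letting go:** I backed the fingers off within the play and lifted straight out; the force fell to about zero.
- **Last check:** In the final picture the panel stays flush and the slot runs front-back to the green mark. The egg cup is in place and the hand is clear at z ≈ 293 mm.

None of the checks failed or disagreed. I judged the fastener and panel angles from the picture and the forces, since the joint values can't be read. I didn't measure the things on the bench afterwards, but the arm never went near them.

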